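# Ring up three waxed cases for investing

### The job

Three wax patterns are sprued and ready to be invested: take the stack of silicone casting rings apart and set each ring over the waxed former that it fits, the small ring over the single crown, the medium one over the pair of crowns, the large one over the three-unit bridge, each upright and fully down on its rubber seat. Do not touch the fragile wax with anything and do not let a ring tip over. The former without wax stays empty.

Things in the scene. Friction and masses are not known exactly. Their poses are not given: they have to be found in the camera images.
- ring_small: small casting ring: loose grey silicone tube, open at both ends, outside diameter 48 mm, bore 31 mm, 42 mm high, 50 g give or take a third. Origin: centre of its lower end face; z is the bore's axis, up. Round: its yaw does not matter. At the start it is the top one of the stack, on the medium ring.
- ring_medium: medium casting ring: loose grey silicone tube, open at both ends, outside diameter 57 mm, bore 40 mm, 48 mm high, 75 g give or take a third. Origin: centre of its lower end face; z is the bore's axis, up. Round: its yaw does not matter. At the start it is the middle one of the stack, on the large ring.
- ring_large: large casting ring: loose grey silicone tube, open at both ends, outside diameter 66 mm, bore 49 mm, 54 mm high, 105 g give or take a third. Origin: centre of its lower end face; z is the bore's axis, up. Round: its yaw does not matter. At the start it is the bottom one of the stack and stands on the counter.
- former_small: small ring former, fixed: dark grey rubber disc 60 mm across, 8 mm high, with a small pull tab. Its flat top seats the small ring. A central cone, 28 mm across at the seat (1.5 mm play all round in that ring's bore) and 12 mm at its tip 22 mm above the counter, guides the ring; a green wax single crown stands on the tip. Origin: centre of the underside, z up; seat at z = 8 mm.
- former_medium: medium ring former, fixed: dark grey rubber disc 69 mm across, 8 mm high, with a small pull tab. Its flat top seats the medium ring. A central cone, 37 mm across at the seat (1.5 mm play all round in that ring's bore) and 14 mm at its tip 24 mm above the counter, guides the ring; a green wax pair of joined crowns stands on the tip. Origin: centre of the underside, z up; seat at z = 8 mm.
- former_large: large ring former, fixed: dark grey rubber disc 78 mm across, 8 mm high, with a small pull tab. Its flat top seats the large ring. A central cone, 46 mm across at the seat (1.5 mm play all round in that ring's bore) and 16 mm at its tip 26 mm above the counter, guides the ring; a green wax three-unit bridge stands on the tip. Origin: centre of the underside, z up; seat at z = 8 mm.
- wax_single: fragile green wax pattern, a single crown on thin sprues, fixed to the cone of former_small: 10 mm across, 17 mm high, its top 39 mm above the counter. Origin: on the cone's tip, in the middle; z up.
- wax_pair: fragile green wax pattern, a pair of joined crowns on thin sprues, fixed to the cone of former_medium: 10 mm by 19 mm (longer along its y) across, 17 mm high, its top 41 mm above the counter. Origin: on the cone's tip, in the middle; z up.
- wax_bridge: fragile green wax pattern, a three-unit bridge on thin sprues, fixed to the cone of former_large: 10 mm by 29 mm (longer along its y) across, 17 mm high, its top 43 mm above the counter. Origin: on the cone's tip, in the middle; z up.
- former_bare: spare ring former: the same dark grey rubber disc and cone as former_medium (69 mm across, seat 8 mm high, cone tip 24 mm above the counter), but with no wax on it; nothing is to be put here. Fixed. Origin: centre of the underside, z up.

How it is judged:
By the outcome, as a careful person would: the job done as asked, in the order asked, and still so for the second after the job is handed in, with the robot touching nothing.
It also fails if it takes over 96 s, if anything falls off the work surface, if the arm or the gripper's body presses on something with over 40 N, if the wrist force passes 120 N, or if a joint passes its speed limit or range.

### The arm

A 7-joint arm with a two-finger parallel gripper is mounted at the origin on a cart in front of the work surface, level with it; the furniture and walls round the work are solid. World frame = base frame: x ahead of the robot, y to its left, z up, the work surface at z = 0. Lengths are in m, angles in rad, forces in N, time in s.
With the tool pointing down it reaches from about 0.4 to 0.875 m from the base axis. Payload 19.3 kg.
Tool frame: the origin (TCP) lies midway between the tips of the shut fingers; the grasp point (between the pads) lies 19 mm behind it; z points along the fingers, y is the line along which they close (so a half turn about z gives the same grasp; the last joint's range is limited). The gripper opens to 85 mm and grips with 20 to 120 N. Pads are 22 mm wide; open, the fingers measure 114 mm over their backs; the gripper's body (76 mm by 85 mm) begins 54 mm behind the grasp point. The pads swing forward as they close: fully open they stand 13 mm farther back than shut.
Start: joints at [1.169, 0.521, -0.036, 1.599, 0.021, 1.021, -0.113], TCP at [0.204, -0.591, 0.231] pointing down, gripper open.
Joint ranges: [-2.91, 2.91], [-0.3, 2.13], [-1.5, 1.42], [0.17, 2.43], [-1.26, 4.41], [0.16, 1.93], [-2.52, 2.52]. Speed limits (rad/s): [1.89, 1.89, 2.39, 2.39, 3.01, 3.01, 3.01].

### API

Orientations are given as [roll, pitch, yaw] about the fixed x, y, z axes, in that order (R = Rz(yaw) Ry(pitch) Rx(roll)).
In Python, from workcell import bot, eyes, monitor gives the robot as it stands (bot), with the cameras (eyes) and the readings (monitor).
- The arm moves only by the shell command python3 nudge.py 'ROWS' [FORCE]. ROWS is one flat JSON list of numbers that holds 1 to 5 rows one after another, with no inner brackets; each row has 7 numbers: the finger opening in m, then dx, dy, dz in normalised numbers (1 is 0.5 m), then a rotation vector rx, ry, rz in parts of the range, where 1.0 means 2 pi rad; each row is the pose to reach, as a shift and turn from the pose commanded when the command began, along the tool's axes at that moment; what a row does not reach only later rows make up. A row lasts 1/8 s, in which the tool goes at most 0.0625 m and 0.188 rad, less where a joint would pass 70% of its speed; a pose out of reach is approached as far as the arm can. The fingers move at their own pace and stop on an object; FORCE is the grip in N (left out, the last holds). Time passes only in rows, so rows that do not move let the fingers close. It prints the time, the measured TCP pose, the force, the opening and the grip force at its end. No shift or turn number may pass 1 either way. Input that does not fit is refused with a message, and nothing moves.
- monitor.observe(): the state, without advancing time (a new reading comes with each control period).
- eyes.grab_frame(name): name is "scene" or "top" or "wrist"; returns the picture (420x560x3 uint8, blue, green, red); there is no depth.
- eyes.calibration(name): a dict with "vfov" (degrees; the focal length in pixels is half the picture's height over the tangent of half this angle, whatever the lens; pixels are square), "cx", "cy" (the principal point, pixels), "eye" and "attitude" of the camera in the world. Camera axes: x right, y down, z forward; pixel columns grow to the right and rows downward; lengths in m; the calibration is good to about 2 mm. A picture is of the moment at which its call begins: read the wrist's pose just before it. calibration takes no time and is no camera call; for the wrist camera it gives the pose at the moment of the call.
- bot.job_done(): hands the job in; it is judged then, once.
The state is a dict: "clock": time; "qpos": joint angles; "qd": joint speeds; "joint_efforts": joint torques, N m; "position": TCP position; "tool_rot": TCP orientation; "force": force on the tool from outside, world axes, zero at the start; "moment": the same for the moment, N m; "grip_width": finger opening in m; "finger_force": force on a finger pad.
Only numpy, scipy, OpenCV 4.12 (cv2) and the standard library are available. Lean on these libraries where they do the work, as an engineer would, in place of code of your own. Each camera call takes 0.05 s, during which the arm holds its last target. There are 200 camera calls.

## Working session

There is one attempt and no reset: what is moved stays moved. The work goes in short steps, Python scripts to look and compute and a shell command to move; the robot and the scene stay as the last step left them, time stands still between calls to the robot, and variables do not carry over. Pictures are saved under pics/ and viewed, at most 14 in all, crops included, and the job is handed in when it is done.

```bash
mkdir -p pics; ls
python3 - <<'E'
from workcell import bot, eyes, monitor
import cv2
s=monitor.observe(); print(s)
for n in("scene","top"):
    c=eyes.calibration(n); print(n,c)
    cv2.imwrite(f"pics/{n}0.png",eyes.grab_frame(n))
E
```

```text
nudge.py
pics
workcell.py
{'clock': 0.0, 'qpos': array([ 1.16879492,  0.52199589, -0.03631325,  1.59996456,  0.02119253,
        1.02108025, -0.11280515]), 'qd': array([-0.00130571, -0.00051597,  0.00012133,  0.00100613, -0.00163611,
       -0.00141339, -0.00059365]), 'joint_efforts': array([ 2.25530996e-03, -9.27103114e+01,  1.98106885e+00, -3.69924688e+01,
        1.80457189e-02,  8.30039091e-03,  1.58935836e-05]), 'position': array([ 0.20345268, -0.5906318 ,  0.23075273]), 'tool_rot': array([-3.14053192e+00,  7.48212071e-05,  3.31769350e-01]), 'force': array([-0.48501956,  0.40789983, -0.12305722]), 'moment': array([-0.00973362,  0.02860583, -0.0192491 ]), 'finger_force': 0.0, 'grip_width': 0.08520817097714328}
scene {'vfov': 45.02284721177229, 'cx': 282.10265458742157, 'cy': 204.90398304105614, 'eye': array([ 0.2316663 , -0.49589203,  0.86406802]), 'attitude': array([-2.45872179,  0.01374309, -0.52177549])}
top {'vfov': 42.30081226605535, 'cx': 275.5327373819301, 'cy': 213.5006405435047, 'eye': array([0.3590077 , 0.03833968, 1.26309057]), 'attitude': array([-2.97703183,  0.00531568, -1.58937223])}
```

View pics/scene0.png

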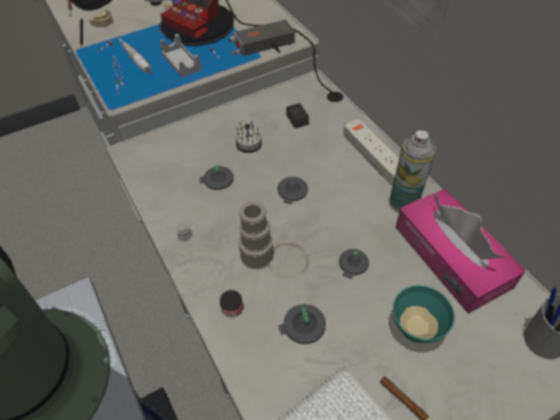

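View pics/top0.png

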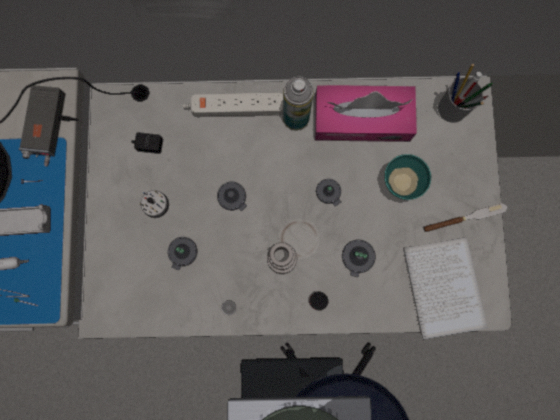

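The scene view shows the stack at (255,230), with waxed formers at (218,177), (353,262) and (304,323) and the bare one at (293,189). In the top view the stack is at (282,258). The waxed formers are at (182,251), (328,191) and (358,256), and the bare one is at (231,196).

```bash
cat > h.py <<'E'
import numpy as np, cv2
from scipy.spatial.transform import Rotation as Ro
from workcell import bot, eyes, monitor
def ray(c,u,v):
    f=210/np.tan(np.radians(c["vfov"])/2)
    d=Ro.from_euler("xyz",c["attitude"]).as_matrix()@np.array([(u-c["cx"])/f,(v-c["cy"])/f,1])
    return np.array(c["eye"]),d/np.linalg.norm(d)
def plane(c,u,v,z):
    e,d=ray(c,u,v); return e+d*(z-e[2])/d[2]
def proj(c,p):
    f=210/np.tan(np.radians(c["vfov"])/2)
    q=Ro.from_euler("xyz",c["attitude"]).as_matrix().T@(np.array(p)-c["eye"])
    return np.array([c["cx"]+f*q[0]/q[2],c["cy"]+f*q[1]/q[2]])
def tri(rays):
    A=sum(np.eye(3)-np.outer(d,d) for e,d in rays); b=sum((np.eye(3)-np.outer(d,d))@e for e,d in rays)
    return np.linalg.solve(A,b)
def totool(w):
    s=monitor.observe(); return Ro.from_euler("xyz",s["tool_rot"]).as_matrix().T@(np.array(w)-s["position"])
E
python3 - <<'E'
from h import *
C={n:eyes.calibration(n) for n in("scene","top")}
I={n:cv2.imread(f"pics/{n}0.png") for n in C}
seed={"medium":((218,177),(182,251)),"bare":((293,189),(231,196)),"small":((353,262),(328,191)),"large":((304,323),(358,256))}
for k,(s,t) in seed.items():
    R=[];px=[]
    for n,p in(("scene",s),("top",t)):
        g=cv2.cvtColor(I[n],cv2.COLOR_BGR2GRAY); 
        m=(g<95).astype(np.uint8); m=cv2.morphologyEx(m,cv2.MORPH_CLOSE,np.ones((5,5)));m=cv2.morphologyEx(m,cv2.MORPH_OPEN,cv2.getStructuringElement(2,(11,11)))
        l=cv2.connectedComponentsWithStats(m)
        i=l[1][p[1],p[0]]; q=l[3][i]; px.append((np.round(q,1).tolist(),l[2][i][2:].tolist())); R.append(ray(C[n],*q))
    print(k,px,tri(R).round(4),[plane(C[n],*p[0],.008).round(4)[:2].tolist() for n,p in zip(C,px)])
for n,(x,y) in(("scene",(190,150)),("top",(150,150))):
    cr=I[n][y:y+200,x:x+250] ; cv2.imwrite(f"pics/{n}c.png",cv2.resize(cr,None,fx=3,fy=3,interpolation=cv2.INTER_CUBIC))
E
```

```text
medium [([217.9, 178.1], [30, 23, 544]), ([182.0, 251.8], [30, 32, 742])] [0.4826 0.2602 0.0038] [[0.4817, 0.2565], [0.4817, 0.2597]]
bare [([292.1, 189.2], [29, 25, 563]), ([231.7, 196.1], [29, 30, 704])] [0.6118 0.144  0.0047] [[0.6103, 0.1416], [0.6111, 0.1437]]
small [([353.0, 262.6], [29, 28, 621]), ([328.4, 191.4], [25, 26, 527])] [ 0.6183 -0.0847  0.0046] [[0.6163, -0.0862], [0.6179, -0.0845]]
large [([303.5, 324.0], [45, 39, 1323]), ([358.0, 256.3], [34, 37, 927])] [ 0.4636 -0.148   0.0043] [[0.4624, -0.1494], [0.4635, -0.1476]]
```

View pics/scenec.png

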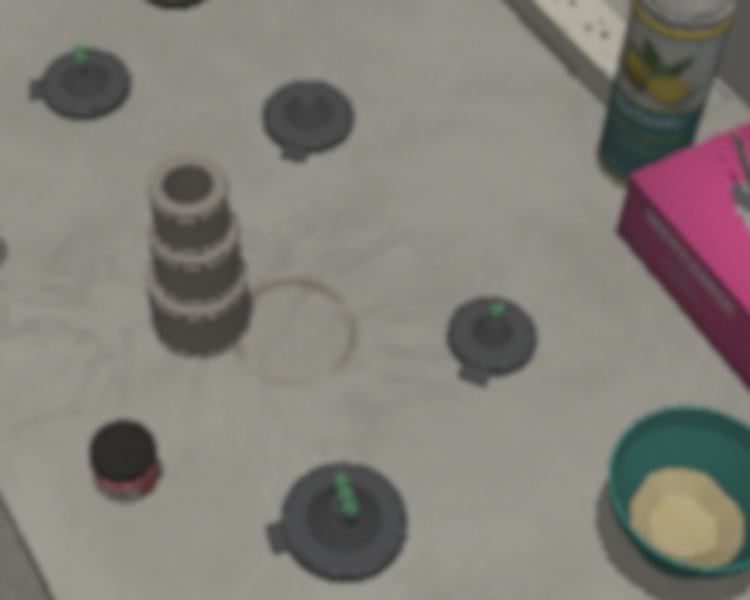

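View pics/topc.png

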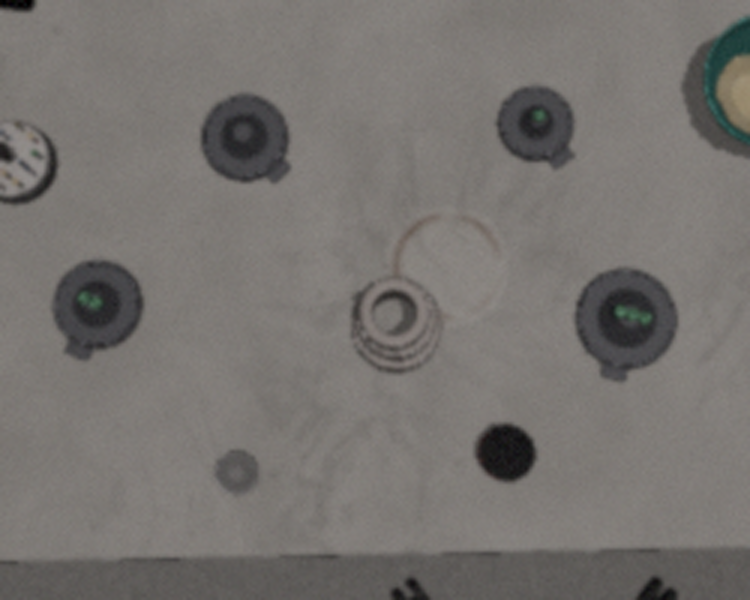

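The crops show the top ring's rim centre at about (252.7,211.9) in the scene view and (282,254) in the top view. The three waxes are as expected: single near the front right, pair on the left, bridge on the right.

Run:
```python
from h import *
C={n:eyes.calibration(n) for n in("scene","top")}
p=tri([ray(C["scene"],252.7,211.9),ray(C["top"],282.1,254)]); print(p)
w=eyes.calibration("wrist"); print(w)
R=Ro.from_euler("xyz",monitor.observe()["tool_rot"]).as_matrix()
print("cam in tool",R.T@(w["eye"]-monitor.observe()["position"]), R.T@Ro.from_euler("xyz",w["attitude"]).as_matrix())
print(totool([p[0]-.05,p[1],.23]))
```

```text
[0.46013553 0.02876453 0.14551055]
{'vfov': 62.116782458554766, 'cx': 279.13626826244916, 'cy': 210.9690175986432, 'eye': array([ 0.27419985, -0.56645983,  0.37307801]), 'attitude': array([ 2.84507800e+00,  9.42284337e-04, -1.23903114e+00])}
cam in tool [ 7.47783399e-02  4.37891962e-05 -1.42292638e-01] [[ 3.01099359e-06 -9.56381313e-01 -2.92121182e-01]
 [ 9.99999995e-01 -2.61507986e-05  9.59229608e-05]
 [-9.93781293e-05 -2.92121181e-01  9.56381308e-01]]
[ 0.39718186 -0.51829802  0.00130261]
```

The manual's scale: shifts go in shares of 0.5 m and turns go in shares of 2 pi rad. Converting my numbers, -0.226 m / 0.5 = -0.452, -0.069 m / 0.5 = -0.138, 0.3318 rad / 6.2832 = 0.0528.

```bash
python3 nudge.py '[0.085, 0.08, -0.09, -0.06, 0, 0, 0.0286, 0.085, 0.16, -0.18, -0.12, 0, 0, 0.0528, 0.085, 0.24, -0.27, -0.138, 0, 0, 0.0528, 0.085, 0.32, -0.36, -0.138, 0, 0, 0.0528, 0.085, 0.4, -0.452, -0.138, 0, 0, 0.0528]' 20; python3 -c "
from h import *
print(monitor.observe()['position'],monitor.observe()['tool_rot'],totool([.46,.029,.30]))"
```

```text
clock: 0.72
position: [0.3182, -0.3134, 0.3004]
tool_rot: [3.141, -0.0, 0.0]
force: [0.9, -0.8, 0.4]
grip_width: 0.0852
finger_force: 0.0
[ 0.31817589 -0.3134323   0.30043437] [ 3.14124052e+00 -2.99672282e-04  1.12342487e-05] [ 0.14182782 -0.34243086  0.00035629]
```

```bash
cat > shot.py <<'E'
import sys
from h import *
s=monitor.observe();c=eyes.calibration("wrist");im=eyes.grab_frame("wrist")
n=sys.argv[1];cv2.imwrite(f"pics/{n}.png",im)
import pickle;pickle.dump((s,c,im),open(f"{n}.pkl","wb"))
print(s["position"].round(4),c["eye"].round(4))
E
python3 nudge.py '[0.085, 0.072, -0.082, 0, 0, 0, 0, 0.085, 0.144, -0.164, 0, 0, 0, 0, 0.085, 0.216, -0.248, 0, 0, 0, 0, 0.085, 0.284, -0.33, 0, 0, 0, 0, 0.085, 0.284, -0.33, 0, 0, 0, 0]'; python3 shot.py wl
python3 nudge.py '[0.085, 0, -0.12, 0, 0, 0, 0, 0.085, 0, -0.24, 0, 0, 0, 0, 0.085, 0, -0.354, 0, 0, 0, 0, 0.085, 0, -0.354, 0, 0, 0, 0]'; python3 shot.py ws
```

```text
clock: 1.35
position: [0.4615, -0.147, 0.2999]
tool_rot: [-3.14, -0.0, 0.005]
force: [-0.4, 0.0, 0.1]
grip_width: 0.0847
finger_force: 0.0
[ 0.4615 -0.147   0.2999] [ 0.5362 -0.1468  0.4422]
clock: 1.9
position: [0.4593, 0.0293, 0.3004]
tool_rot: [-3.141, -0.0, 0.004]
force: [0.8, -0.6, -0.2]
grip_width: 0.085
finger_force: 0.0
[0.4593 0.0293 0.3004] [0.534  0.0296 0.4427]
```

View pics/ws.png

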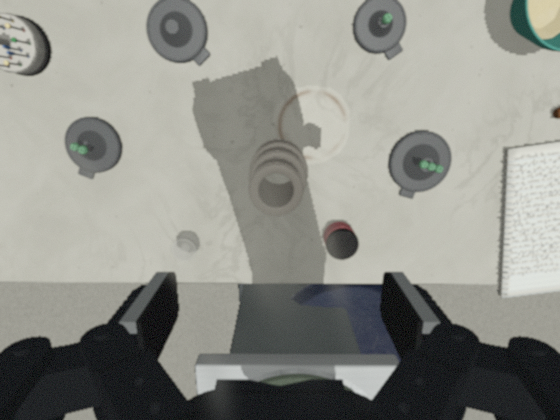

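View pics/wl.png

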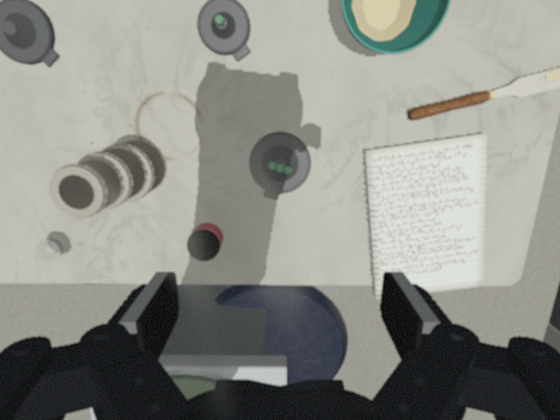

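The stack's top rim is at about (277,184) in ws and (81,190) in wl. ws also shows all four formers: pair (93,143), bare (177,29), single (380,25) and bridge (420,160).

```bash
cat > f.py <<'E'
from h import *
import pickle
def discs(n,seeds,thr=110,z=.008):
    s,c,im=pickle.load(open(n+".pkl","rb"));o={}
    g=cv2.GaussianBlur(cv2.cvtColor(im,cv2.COLOR_BGR2GRAY),(3,3),0)
    m=(g<thr).astype(np.uint8)
    m=cv2.morphologyEx(cv2.morphologyEx(m,cv2.MORPH_CLOSE,np.ones((9,9))),cv2.MORPH_OPEN,cv2.getStructuringElement(2,(25,25)))
    l,lab,st,ce=cv2.connectedComponentsWithStats(m)
    for k,(u,v) in seeds.items():
        i=lab[v,u]; ct=max(cv2.findContours((lab==i).astype(np.uint8),0,cv2.CHAIN_APPROX_NONE)[0],key=len)
        P=np.array([plane(c,*q[0],z)[:2] for q in ct]); (x,y),r=cv2.minEnclosingCircle((P*1e4).astype(np.float32))
        A=np.c_[2*P,np.ones(len(P))];b=(P**2).sum(1);w=np.linalg.lstsq(A,b,rcond=None)[0]
        o[k]=(w[:2],np.sqrt(w[2]+w[:2]@w[:2])); print(n,k,st[i][:4],w[:2].round(4),"D",(2*o[k][1]).round(4),"pix",ce[i].round(1))
    return o
E
python3 - <<'E'
from f import *
discs("ws",{"medium":(93,143),"bare":(177,29),"small":(380,25),"large":(420,160)})
discs("wl",{"small":(222,26)})
for n,(x,y) in(("ws",(237,120)),("wl",(40,130))):
    im=pickle.load(open(n+".pkl","rb"))[2]; globals()[n]=cv2.resize(im[y:y+110,x:x+125],None,fx=4,fy=4)
cv2.imwrite("pics/rims.png",cv2.resize(np.hstack([ws,wl]),(800,352)))
E
```

```text
ws medium [ 72 118  50  48] [0.49   0.2529] D 0.0566 pix [ 97.4 140.7]
ws bare [159  11  34  37] [0.6145 0.1468] D 0.0365 pix [175.4  29. ]
ws small [  0   0 560 420] [0.4115 0.0285] D 0.6357 pix [278.4 165.4]
ws large [402 144  39  38] [ 0.4665 -0.146 ] D 0.0479 pix [419.7 161.4]
wl small [  0   0 560 420] [ 0.3993 -0.1429] D 0.6376 pix [287.  164.3]
```

View pics/rims.png

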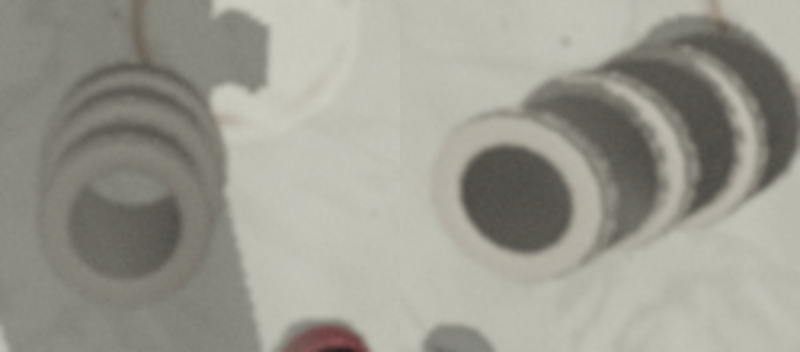

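The bore centre of the top ring is at (276.4,188.7) in ws and (76.6,191.9) in wl.

Run:
```python
from f import *
a,b=[pickle.load(open(n+".pkl","rb"))[1] for n in("ws","wl")]
print("rim",tri([ray(a,276.4,188.7),ray(b,76.6,191.9)]))
g=cv2.cvtColor(pickle.load(open("ws.pkl","rb"))[2],cv2.COLOR_BGR2GRAY)
for k,(u,v) in {"medium":(93,143),"bare":(177,29),"small":(380,25),"large":(420,160)}.items(): print(k,g[v,u-40:u+41:4])
for t in(125,140): discs("ws",{"medium":(80,130),"bare":(177,29),"small":(380,35),"large":(400,150)},t)
```

```text
rim [0.46225986 0.03184688 0.14324682]
medium [190 188 189 129 113 115  92  70 104  86  87  84  84  91 113 112 102 102
 188 186 190]
bare [187 190 174 111 119 121  84  89 122 123 109  84  82  82 118 127 124  93
 187 190 191]
small [184 186 187 131 111 134 130 103  72  67  92 106  88 106 128 126 110 191
 188 188 191]
large [194 192 138 111 121 123  91  84  73  62  70 113  99 104  88 111 117 110
 183 194 196]
ws medium [ 66 117  56  56] [0.4853 0.2585] D 0.0671 pix [ 93.4 144.3]
ws bare [148   0  59  63] [0.6129 0.1447] D 0.0666 pix [177.3  30.1]
ws small [367  14  25  25] [ 0.6186 -0.0818] D 0.0254 pix [379.  26.]
ws large [389 130  61  63] [ 0.4666 -0.1448] D 0.0755 pix [418.8 160.8]
ws medium [ 65 117  57  57] [0.4851 0.2588] D 0.0684 pix [ 93.2 144.5]
ws bare [147   0  61  63] [0.6126 0.1445] D 0.0679 pix [177.5  30.3]
ws small [353   0  53  55] [ 0.6184 -0.0821] D 0.059 pix [379.3  25.8]
ws large [388 130  63  63] [ 0.4664 -0.1449] D 0.0769 pix [418.9 160.9]
```

In the tool's units: 0.192 m / 0.5 = 0.384, 0.0017 m / 0.5 = 0.0034.

```bash
python3 nudge.py '[0.085, 0.0034, -0.002, 0.12, 0, 0, 0, 0.085, 0.0034, -0.002, 0.24, 0, 0, 0, 0.085, 0.0034, -0.002, 0.32, 0, 0, 0, 0.085, 0.0034, -0.002, 0.384, 0, 0, 0, 0.085, 0.0034, -0.002, 0.384, 0, 0, 0]' 20; python3 nudge.py '[0.06, 0, 0, 0, 0, 0, 0, 0.05, 0, 0, 0, 0, 0, 0, 0.046, 0, 0, 0, 0, 0, 0, 0.04, 0, 0, 0, 0, 0, 0, 0.04, 0, 0, 0, 0, 0, 0]' 25
```

```text
clock: 2.58
position: [0.4602, 0.0258, 0.1068]
tool_rot: [3.141, 0.004, -0.002]
force: [-0.4, 0.2, 0.8]
grip_width: 0.0852
finger_force: 0.0
clock: 3.2
position: [0.4622, 0.0273, 0.1096]
tool_rot: [3.141, -0.002, -0.001]
force: [-1.2, -1.4, 11.8]
grip_width: 0.0468
finger_force: 23.9
```

In the tool's units: -0.004 m / 0.5 = -0.008, -0.002 m / 0.5 = -0.004.

```bash
python3 nudge.py '[0.04, 0, 0, -0.004, 0, 0, 0, 0.04, 0, 0, -0.008, 0, 0, 0]' 25;  python3 shot.py g1; python3 nudge.py '[0.04, 0, 0, -0.03, 0, 0, 0, 0.04, 0, 0, -0.07, 0, 0, 0]'; python3 shot.py g2
```

```text
clock: 3.45
position: [0.4616, 0.0275, 0.1128]
tool_rot: [-3.142, -0.001, -0.0]
force: [-0.5, 0.4, -1.0]
grip_width: 0.0467
finger_force: 25.7
[0.4616 0.0275 0.1128] [0.5363 0.0276 0.2552]
clock: 3.75
position: [0.4613, 0.0277, 0.1483]
tool_rot: [-3.142, 0.001, 0.0]
force: [0.1, -0.3, -0.5]
grip_width: 0.0468
finger_force: 25.9
[0.4613 0.0277 0.1483] [0.5361 0.0277 0.2905]
```

View pics/g2.png

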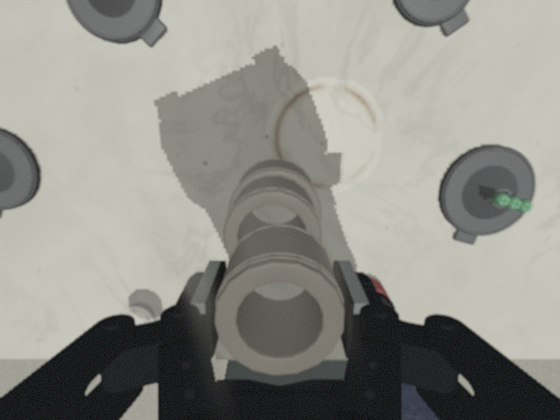

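g2 shows the small ring held upright with its bore centre near (280,313). The medium ring's rim below it is centred near (273,225).

Run:
```python
from f import *
s,c,im=pickle.load(open("g2.pkl","rb"))
for z in(.178,.182,.186):print(z,plane(c,280,313,z).round(4),s["position"].round(4))
print("med rim",plane(c,273.5,232,.102))
discs("g2",{"large":(470,200)},140)
print(totool([.618,-.082,.16]))
```

```text
0.178 [0.4621 0.0274 0.178 ] [0.4613 0.0277 0.1483]
0.182 [0.4647 0.0274 0.182 ] [0.4613 0.0277 0.1483]
0.186 [0.4673 0.0274 0.186 ] [0.4613 0.0277 0.1483]
med rim [0.46570158 0.03097304 0.102     ]
g2 large [438 145  97  97] [ 0.4657 -0.1438] D 0.0789 pix [485.4 190.5]
[ 0.15567617  0.10984622 -0.00901843]
```

In the tool's units: 0.1547 m / 0.5 = 0.3094, 0.1102 m / 0.5 = 0.2204.

```bash
python3 nudge.py '[0.04, 0.08, 0.06, 0, 0, 0, 0, 0.04, 0.16, 0.12, 0, 0, 0, 0, 0.04, 0.24, 0.17, 0, 0, 0, 0, 0.04, 0.3094, 0.2204, 0.06, 0, 0, 0, 0.04, 0.3094, 0.2204, 0.1, 0, 0, 0]'; python3 nudge.py '[0.04, 0, 0, 0, 0, 0, 0, 0.04, 0, 0, 0, 0, 0, 0]'; python3 shot.py p1
```

```text
clock: 4.42
position: [0.6174, -0.0848, 0.0964]
tool_rot: [3.141, -0.0, -0.003]
force: [-0.5, 0.1, -1.2]
grip_width: 0.0472
finger_force: 25.9
clock: 4.68
position: [0.6161, -0.0819, 0.0985]
tool_rot: [-3.141, -0.001, 0.001]
force: [0.2, -0.3, -0.4]
grip_width: 0.0467
finger_force: 25.9
[ 0.6161 -0.0819  0.0985] [ 0.6908 -0.0818  0.2409]
```

View pics/p1.png

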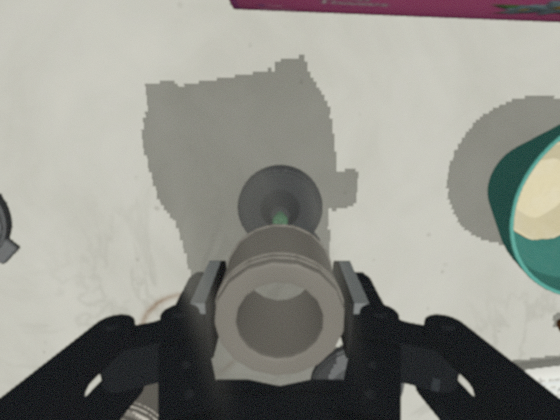

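p1 shows the held ring centred on column 280 and the former disc just beyond it, left and right edges 239 and 322, far edge at row 166. It is laterally aligned.

Run:
```python
from f import *
s,c,im=pickle.load(open("p1.pkl","rb"))
a=plane(c,280,166,.008);l=plane(c,239,205,.008);r=plane(c,322,205,.008)
print("centre x from far edge",a[0]-.03,"y",(l[1]+r[1])/2,l[1]-r[1],"x row",l[0])
print("ring bore top",plane(c,280,313,s["position"][2]+.034), "wax",plane(c,280,218,.036))
```

```text
centre x from far edge 0.6214189355896201 y -0.08275624445174018 0.057641793708460336 x row 0.6241506455220148
ring bore top [ 0.61973116 -0.08215096  0.13251646] wax [ 0.62382823 -0.08235062  0.036     ]
```

In the tool's units: 0.07 m / 0.5 = 0.14, 0.065 m / 0.5 = 0.13.

```bash
python3 nudge.py '[0.04, 0.002, 0, 0.04, 0, 0, 0, 0.04, 0.002, 0, 0.08, 0, 0, 0, 0.04, 0.002, 0, 0.11, 0, 0, 0, 0.04, 0.002, 0, 0.13, 0, 0, 0, 0.04, 0.002, 0, 0.14, 0, 0, 0]'; python3 nudge.py '[0.04, 0, 0, 0.006, 0, 0, 0, 0.04, 0, 0, 0.012, 0, 0, 0, 0.04, 0, 0, 0.016, 0, 0, 0, 0.04, 0, 0, 0.016, 0, 0, 0]'
```

```text
clock: 5.35
position: [0.6169, -0.0825, 0.0265]
tool_rot: [-3.141, 0.001, 0.0]
force: [0.9, 0.0, 0.7]
grip_width: 0.0467
finger_force: 25.9
clock: 5.85
position: [0.6171, -0.0826, 0.0193]
tool_rot: [3.142, -0.0, -0.0]
force: [0.4, 0.3, 0.6]
grip_width: 0.0471
finger_force: 25.9
```

Down to contact in millimetre steps.

In the tool's units: 0.0015 m / 0.5 = 0.003, 0.001 m / 0.5 = 0.002.

```bash
for i in 1 2; do python3 nudge.py '[0.04, 0, 0, 0.002, 0, 0, 0, 0.04, 0, 0, 0.003, 0, 0, 0, 0.04, 0, 0, 0.003, 0, 0, 0]' | egrep 'pos|force:'; done
```

```text
position: [0.6174, -0.0825, 0.018]
force: [1.7, -1.0, 1.8]
finger_force: 26.1
position: [0.6179, -0.0826, 0.0168]
force: [3.1, -0.0, 5.1]
finger_force: 26.4
```

```bash
python3 nudge.py '[0.04, 0.002, 0, 0, 0, 0, 0, 0.04, 0.002, 0, 0.001, 0, 0, 0, 0.04, 0.002, 0, 0.002, 0, 0, 0]' | egrep 'pos|force:'; python3 nudge.py '[0.052, 0, 0, 0, 0, 0, 0, 0.07, 0, 0, 0, 0, 0, 0, 0.085, 0, 0, 0, 0, 0, 0, 0.085, 0, 0, 0, 0, 0, 0]' | egrep 'pos|force:|width'; python3 nudge.py '[0.085, 0, 0, -0.08, 0, 0, 0, 0.085, 0, 0, -0.18, 0, 0, 0, 0.085, -0.1, 0, -0.24, 0, 0, 0, 0.085, -0.1, 0, -0.24, 0, 0, 0]' | egrep 'pos|force:';  python3 shot.py s1
```

```text
position: [0.6187, -0.0826, 0.0158]
force: [0.9, 1.2, 13.3]
finger_force: 27.1
position: [0.618, -0.0826, 0.0152]
force: [-0.0, 0.2, -0.5]
grip_width: 0.085
finger_force: 0.0
position: [0.5666, -0.0832, 0.1376]
force: [1.4, -0.2, 0.4]
finger_force: 0.0
[ 0.5666 -0.0832  0.1376] [ 0.6411 -0.083   0.28  ]
```

View pics/s1.png

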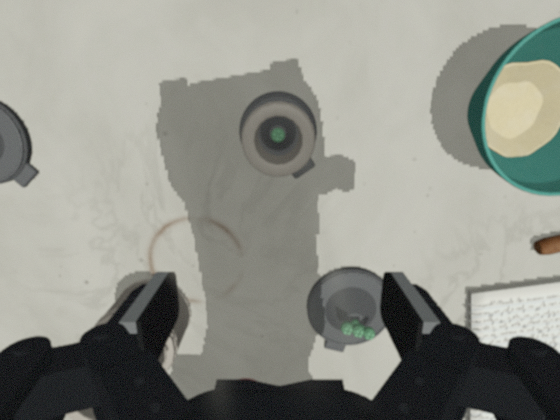

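s1 shows the small ring seated at (278,135), with the wax centred in its bore at (278,134). Next is the medium ring.

In the tool's units: -0.1142 m / 0.5 = -0.2284, -0.1036 m / 0.5 = -0.2072.

```bash
python3 nudge.py '[0.085, -0.06, -0.07, -0.06, 0, 0, 0, 0.085, -0.13, -0.15, -0.12, 0, 0, 0, 0.085, -0.2072, -0.2284, -0.16, 0, 0, 0, 0.085, -0.2072, -0.2284, -0.16, 0, 0, 0, 0.085, -0.2072, -0.2284, -0.16, 0, 0, 0]' | egrep 'pos'; python3 shot.py m1
python3 - <<'E'
from f import *
s,c,im=pickle.load(open("m1.pkl","rb"))
u,v=proj(c,[.463,.031,.102]).astype(int); print(u,v)
x,y=u-75,v-75; cr=im[y:y+150,x:x+150]
cv2.imwrite("pics/m1c.png",cv2.resize(cr,None,fx=4,fy=4,interpolation=cv2.INTER_CUBIC));print(x,y)
E
```

```text
position: [0.4652, 0.0315, 0.215]
[0.4652 0.0315 0.215 ] [0.54   0.0316 0.3573]
279 209
204 134
```

View pics/m1c.png

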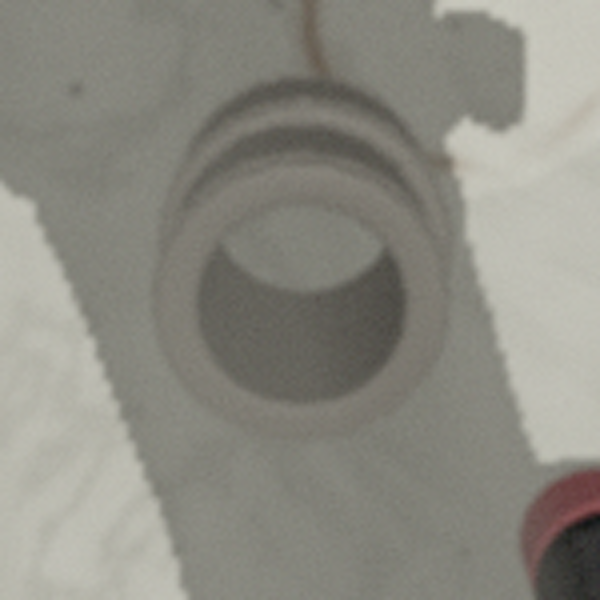

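The medium bore centre in the crop is at (301,304), i.e. (279.4,210) in the image, which matches (0.463,0.031).

In the tool's units: 0.15 m / 0.5 = 0.3, -0.0024 m / 0.5 = -0.0048.

```bash
python3 nudge.py '[0.085, -0.0048, 0.001, 0.1, 0, 0, 0, 0.085, -0.0048, 0.001, 0.2, 0, 0, 0, 0.085, -0.0048, 0.001, 0.27, 0, 0, 0, 0.085, -0.0048, 0.001, 0.3, 0, 0, 0, 0.085, -0.0048, 0.001, 0.3, 0, 0, 0]' 25 | egrep 'pos|force:'; python3 nudge.py '[0.06, 0, 0, 0, 0, 0, 0, 0.052, 0, 0, 0, 0, 0, 0, 0.05, 0, 0, 0, 0, 0, 0, 0.05, 0, 0, 0, 0, 0, 0]' 30| egrep 'pos|force:|width'
```

```text
position: [0.4621, 0.0308, 0.0647]
force: [0.7, 0.0, 1.3]
finger_force: 0.0
position: [0.4629, 0.0311, 0.0666]
force: [-1.3, -0.4, 9.4]
grip_width: 0.057
finger_force: 29.9
```

In the tool's units: -0.08 m / 0.5 = -0.16, -0.07 m / 0.5 = -0.14.

```bash
python3 nudge.py '[0.05, 0, 0, -0.008, 0, 0, 0, 0.05, 0, 0, -0.04, 0, 0, 0, 0.05, 0, 0, -0.1, 0, 0, 0, 0.05, 0.006, -0.06, -0.14, 0, 0, 0, 0.05, 0.016, -0.16, -0.14, 0, 0, 0]' | egrep 'pos|force:|width'; python3 -c "
from h import *
print(totool([.485,.2585,.105]))"
```

```text
position: [0.4713, 0.1108, 0.1375]
force: [0.6, 0.4, -0.9]
grip_width: 0.057
finger_force: 32.2
[ 0.01301169 -0.14777666  0.03257512]
```

In the tool's units: -0.1476 m / 0.5 = -0.2952, -0.1 m / 0.5 = -0.2.

```bash
python3 nudge.py '[0.05, 0.008, -0.1, 0, 0, 0, 0, 0.05, 0.018, -0.2, 0, 0, 0, 0, 0.05, 0.026, -0.2952, 0, 0, 0, 0, 0.05, 0.026, -0.2952, 0.06, 0, 0, 0, 0.05, 0.026, -0.2952, 0.06, 0, 0, 0]' | egrep 'pos|force:|width'; python3 shot.py p2
```

```text
position: [0.4821, 0.2583, 0.1045]
force: [0.0, -0.7, -1.1]
grip_width: 0.0567
finger_force: 32.4
[0.4821 0.2583 0.1045] [0.5572 0.2586 0.2466]
```

View pics/p2.png

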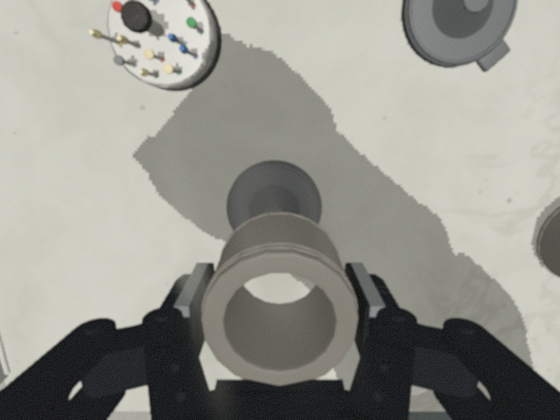

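p2 shows the former disc's edges at columns 227 and 321 with its far edge at row 160, and the held ring's bore centred at (280,320). The former is a few pixels left of the ring.

Run:
```python
from f import *
s,c,im=pickle.load(open("p2.pkl","rb"))
a=plane(c,274,160,.008);l=plane(c,227,203,.008);r=plane(c,321,203,.008)
print("centre x",a[0]-.0345,"y",(l[1]+r[1])/2,l[1]-r[1],l[0])
for z in (.137,.141,.145):print("bore",plane(c,280,320,z))
s,c,im=pickle.load(open("p1.pkl","rb")); 
print(monitor.observe()["position"])
```

```text
centre x 0.4857982805508525 y 0.26183256669233435 0.06682268251410378 0.48968334346450293
bore [0.48198047 0.25806091 0.137     ]
bore [0.48472757 0.25808011 0.141     ]
bore [0.48747468 0.25809931 0.145     ]
[0.48287098 0.25821509 0.10556058]
```

In the tool's units: 0.073 m / 0.5 = 0.146, -0.0023 m / 0.5 = -0.0046.

```bash
python3 nudge.py '[0.05, 0.0024, -0.0046, 0, 0, 0, 0, 0.05, 0.0024, -0.0046, 0.06, 0, 0, 0, 0.05, 0.0024, -0.0046, 0.1, 0, 0, 0, 0.05, 0.0024, -0.0046, 0.13, 0, 0, 0, 0.05, 0.0024, -0.0046, 0.146, 0, 0, 0]'| egrep 'pos|force:'; python3 nudge.py '[0.05, 0, 0, 0.006, 0, 0, 0, 0.05, 0, 0, 0.01, 0, 0, 0, 0.05, 0, 0, 0.014, 0, 0, 0, 0.05, 0, 0, 0.014, 0, 0, 0]'| egrep 'pos|force:'
```

```text
position: [0.4846, 0.2609, 0.0322]
force: [0.2, 0.3, -0.5]
finger_force: 32.4
position: [0.4844, 0.2611, 0.0254]
force: [0.0, -0.7, -1.1]
finger_force: 32.4
```

In the tool's units: 0.002 m / 0.5 = 0.004, 0.001 m / 0.5 = 0.002.

```bash
for i in 1 2; do python3 nudge.py '[0.05, 0, 0, 0.002, 0, 0, 0, 0.05, 0, 0, 0.004, 0, 0, 0, 0.05, 0, 0, 0.004, 0, 0, 0]' | egrep 'pos|force:'; done
```

```text
position: [0.4843, 0.261, 0.0233]
force: [-0.2, -1.0, -0.9]
finger_force: 32.4
position: [0.4843, 0.261, 0.0212]
force: [-0.0, -0.0, -0.6]
finger_force: 32.4
```

In the tool's units: 0.001 m / 0.5 = 0.002.

```bash
for i in 1 2 3; do python3 nudge.py '[0.05, 0, 0, 0.002, 0, 0, 0, 0.05, 0, 0, 0.002, 0, 0, 0]' | egrep 'pos|  *|force:'|egrep '^(pos|force)'; done
```

```text
position: [0.4843, 0.261, 0.0207]
force: [-2.0, -0.6, 10.3]
position: [0.4844, 0.2611, 0.0205]
force: [-8.5, -3.9, 29.8]
position: [0.4846, 0.2611, 0.0199]
force: [-10.3, -5.8, 37.3]
```

In the tool's units: -0.002 m / 0.5 = -0.004.

```bash
python3 nudge.py '[0.05, 0, 0, -0.004, 0, 0, 0, 0.05, 0, 0, -0.004, 0, 0, 0]' | egrep '^(pos|force)'; python3 nudge.py '[0.062, 0, 0, 0, 0, 0, 0, 0.075, 0, 0, 0, 0, 0, 0, 0.085, 0, 0, 0, 0, 0, 0, 0.085, 0, 0, 0, 0, 0, 0]' | egrep 'pos|force:|width'; python3 nudge.py '[0.085, 0, 0, -0.08, 0, 0, 0, 0.085, 0, 0, -0.18, 0, 0, 0, 0.085, -0.04, 0.08, -0.28, 0, 0, 0, 0.085, -0.04, 0.18, -0.32, 0, 0, 0, 0.085, -0.04, 0.18, -0.32, 0, 0, 0]' | egrep 'pos|force:';  python3 shot.py s2
```

```text
position: [0.4844, 0.261, 0.0204]
force: [0.0, -0.5, -0.2]
position: [0.4843, 0.261, 0.0203]
force: [-0.1, -0.1, 0.7]
grip_width: 0.0852
finger_force: 0.0
position: [0.4652, 0.1675, 0.1821]
force: [0.0, 1.7, 0.9]
finger_force: 0.0
[0.4652 0.1675 0.1821] [0.5396 0.1672 0.3246]
```

View pics/s2.png

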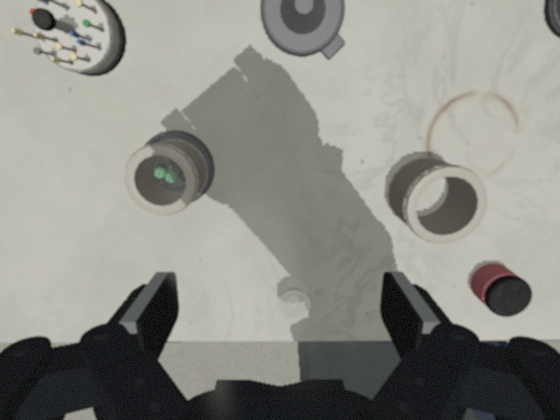

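s2 shows the medium ring over its former, rim centre about (162,178) with the wax inside at (165,174). The large ring stands alone with its rim centre at (444,203).

Run:
```python
from f import *
s,c,im=pickle.load(open("s2.pkl","rb"))
print("medium rim at .056",plane(c,162,178,.056).round(4),"width",(plane(c,124,178,.056)-plane(c,200,178,.056)).round(4))
print("large rim",plane(c,444,203,.054).round(4),"width",(plane(c,403,203,.054)-plane(c,487,203,.054)).round(4), totool([.463,.031,.16]))
```

```text
medium rim at .056 [0.4858 0.2589 0.056 ] width [0.0003 0.0594 0.    ]
large rim [0.4638 0.0346 0.054 ] width [0.0004 0.0677 0.    ] [-0.00155492  0.13851981  0.02124344]
```

In the tool's units: 0.135 m / 0.5 = 0.27, -0.002 m / 0.5 = -0.004.

```bash
python3 nudge.py '[0.085, -0.004, 0.1, 0, 0, 0, 0, 0.085, -0.004, 0.2, 0, 0, 0, 0, 0.085, -0.004, 0.27, 0, 0, 0, 0, 0.085, -0.004, 0.27, 0.08, 0, 0, 0, 0.085, -0.004, 0.27, 0.18, 0, 0, 0]' | egrep '^(pos|force)'; python3 nudge.py '[0.085, 0, 0, 0, 0, 0, 0, 0.085, 0, 0, 0, 0, 0, 0]'| egrep '^(pos|force)'; python3 shot.py l1
python3 - <<'E'
from f import *
s,c,im=pickle.load(open("l1.pkl","rb"))
g=cv2.GaussianBlur(cv2.cvtColor(im,cv2.COLOR_BGR2GRAY),(5,5),0)
u,v=proj(c,[.463,.032,.054]); print(u,v)
print("row",list(zip(range(190,372,4),g[int(v),190:372:4])))
E
```

```text
position: [0.4631, 0.0366, 0.0894]
force: [2.0, 0.2, -0.6]
position: [0.4628, 0.0368, 0.0913]
force: [0.9, 0.5, 0.6]
[0.4628 0.0368 0.0913] [0.5375 0.0368 0.2336]
287.8366686666171 244.97435457993484
row [(190, np.uint8(185)), (194, np.uint8(185)), (198, np.uint8(184)), (202, np.uint8(149)), (206, np.uint8(131)), (210, np.uint8(131)), (214, np.uint8(130)), (218, np.uint8(129)), (222, np.uint8(130)), (226, np.uint8(131)), (230, np.uint8(123)), (234, np.uint8(120)), (238, np.uint8(122)), (242, np.uint8(122)), (246, np.uint8(104)), (250, np.uint8(95)), (254, np.uint8(96)), (258, np.uint8(95)), (262, np.uint8(96)), (266, np.uint8(111)), (270, np.uint8(126)), (274, np.uint8(126)), (278, np.uint8(123)), (282, np.uint8(124)), (286, np.uint8(126)), (290, np.uint8(128)), (294, np.uint8(128)), (298, np.uint8(128)), (302, np.uint8(128)), (306, np.uint8(123)), (310, np.uint8(98)), (314, np.uint8(86)), (318, np.uint8(89)), (322, np.uint8(91)), (326, np.uint8(93)), (330, np.uint8(91)), (334, np.uint8(109)), (338, np.uint8(122)), (342, np.uint8(121)), (346, np.uint8(118)), (350, np.uint8(128)), (354, np.uint8(133)), (358, np.uint8(135)), (362, np.uint8(176)), (366, np.uint8(192)), (370, np.uint8(193))]
```

In the tool's units: 0.0755 m / 0.5 = 0.151, 0.0055 m / 0.5 = 0.011.

```bash
python3 nudge.py '[0.085, 0, 0.011, 0, 0, 0, 0, 0.085, 0, 0.011, 0.04, 0, 0, 0, 0.085, 0, 0.011, 0.09, 0, 0, 0, 0.085, 0, 0.011, 0.136, 0, 0, 0, 0.085, 0, 0.011, 0.151, 0, 0, 0]' | egrep '^(pos|force)'; python3 nudge.py '[0.085, 0, 0, 0, 0, 0, 0, 0.07, 0, 0, 0, 0, 0, 0, 0.062, 0, 0, 0, 0, 0, 0, 0.058, 0, 0, 0, 0, 0, 0, 0.058, 0, 0, 0, 0, 0, 0]' 35| egrep 'pos|force:|width'; python3 nudge.py '[0.058, 0, 0, -0.008, 0, 0, 0, 0.058, 0, 0, -0.04, 0, 0, 0, 0.058, 0, 0, -0.1, 0, 0, 0, 0.058, 0, 0, -0.18, 0, 0, 0, 0.058, 0, 0, -0.18, 0, 0, 0]'| egrep 'pos|force:|width'; python3 -c "
from h import *
print(totool([.4645,-.146,.1]))"
```

```text
position: [0.4623, 0.0302, 0.0147]
force: [0.5, 0.8, 1.0]
position: [0.4629, 0.0304, 0.016]
force: [-2.7, -0.6, 15.7]
grip_width: 0.0659
finger_force: 34.7
position: [0.4638, 0.0305, 0.1075]
force: [0.3, -0.3, -1.3]
grip_width: 0.0657
finger_force: 39.3
[0.00078955 0.17647541 0.00741855]
```

The manual's scale: shifts go in shares of 0.5 m and turns go in shares of 2 pi rad. Converting my numbers, 0.176 m / 0.5 = 0.352, 0.05 m / 0.5 = 0.1.

```bash
python3 nudge.py '[0.058, 0.002, 0.1, 0, 0, 0, 0, 0.058, 0.003, 0.2, 0, 0, 0, 0, 0.058, 0.0034, 0.3, 0, 0, 0, 0, 0.058, 0.0034, 0.352, 0, 0, 0, 0, 0.058, 0.0034, 0.352, 0, 0, 0, 0]'| egrep 'pos|force:|width'; python3 nudge.py '[0.058, 0, 0, 0, 0, 0, 0]'| egrep '^pos'; python3 shot.py p3;  python3 - <<'E'
from f import *
s,c,im=pickle.load(open("p3.pkl","rb"))
g=cv2.GaussianBlur(cv2.cvtColor(im,cv2.COLOR_BGR2GRAY),(5,5),0)
u,v=proj(c,[.480,-.1455,.008]).astype(int); print(u,v,proj(c,[.4655+.039,-.1455,.008]))
print(list(zip(range(u-72,u+74,3),g[v,u-72:u+74:3].tolist())))
print(list(zip(range(v-60,v+10,3),g[v-60:v+10:3,u].tolist())))
E
```

```text
position: [0.4634, -0.1475, 0.1043]
force: [-0.3, 0.5, -0.3]
grip_width: 0.0654
finger_force: 39.4
position: [0.4639, -0.1448, 0.1045]
[ 0.4639 -0.1448  0.1045] [ 0.5387 -0.1448  0.2468]
280 191 [280.23731779 156.59370815]
[(208, 129), (211, 129), (214, 130), (217, 130), (220, 129), (223, 131), (226, 132), (229, 128), (232, 91), (235, 80), (238, 83), (241, 84), (244, 84), (247, 83), (250, 81), (253, 82), (256, 80), (259, 76), (262, 75), (265, 75), (268, 75), (271, 73), (274, 72), (277, 72), (280, 69), (283, 68), (286, 66), (289, 66), (292, 66), (295, 66), (298, 66), (301, 67), (304, 70), (307, 74), (310, 80), (313, 81), (316, 82), (319, 81), (322, 78), (325, 76), (328, 69), (331, 72), (334, 118), (337, 133), (340, 132), (343, 130), (346, 129), (349, 131), (352, 135)]
[(131, 132), (134, 131), (137, 131), (140, 131), (143, 131), (146, 131), (149, 130), (152, 128), (155, 88), (158, 68), (161, 71), (164, 75), (167, 76), (170, 75), (173, 77), (176, 76), (179, 72), (182, 68), (185, 69), (188, 69), (191, 69), (194, 69), (197, 70), (200, 70)]
```

View pics/p3.png

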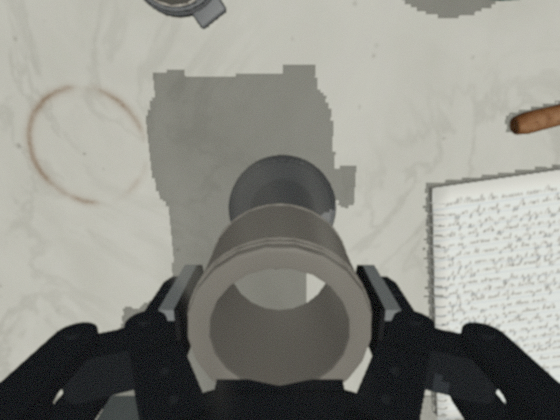

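p3 shows the former disc's edges at columns 230.5 and 333.5 with its far edge at row 154.5, and the held ring upright, centred near column 280. A 1.4 mm correction is needed.

In the tool's units: 0.068 m / 0.5 = 0.136, 0.0014 m / 0.5 = 0.0028.

```bash
python3 nudge.py '[0.058, 0.0022, 0.0028, 0, 0, 0, 0, 0.058, 0.0022, 0.0028, 0.05, 0, 0, 0, 0.058, 0.0022, 0.0028, 0.09, 0, 0, 0, 0.058, 0.0022, 0.0028, 0.12, 0, 0, 0, 0.058, 0.0022, 0.0028, 0.136, 0, 0, 0]'| egrep '^(pos|force)'; python3 nudge.py '[0.058, 0, 0, 0.006, 0, 0, 0, 0.058, 0, 0, 0.012, 0, 0, 0, 0.058, 0, 0, 0.014, 0, 0, 0, 0.058, 0, 0, 0.014, 0, 0, 0]'| egrep '^(pos|force)'
```

```text
position: [0.4651, -0.1465, 0.0361]
force: [-0.2, -1.6, -0.5]
position: [0.4652, -0.147, 0.03]
force: [0.6, 0.2, -1.2]
```

In the tool's units: 0.0015 m / 0.5 = 0.003, 0.001 m / 0.5 = 0.002.

```bash
for i in 1 2 3 ; do python3 nudge.py '[0.058, 0, 0, 0.002, 0, 0, 0, 0.058, 0, 0, 0.003, 0, 0, 0, 0.058, 0, 0, 0.003, 0, 0, 0]' | egrep '^(pos|force)'; done
```

```text
position: [0.4651, -0.1469, 0.0283]
force: [-0.2, -0.6, -0.7]
position: [0.4651, -0.1469, 0.0267]
force: [0.2, 0.4, -0.4]
position: [0.4652, -0.1469, 0.0253]
force: [-0.1, -0.1, -1.3]
```

In the tool's units: 0.0007 m / 0.5 = 0.0014.

```bash
for i in 1 2 ; do python3 nudge.py '[0.058, 0, 0, 0.0014, 0, 0, 0, 0.058, 0, 0, 0.0014, 0, 0, 0]' | egrep '^(pos|force)'; done
```

```text
position: [0.4653, -0.1469, 0.0246]
force: [1.3, 0.0, 2.3]
position: [0.4655, -0.1469, 0.0241]
force: [1.1, 0.3, 6.0]
```

In the tool's units: 0.0005 m / 0.5 = 0.001.

```bash
python3 nudge.py '[0.058, 0.001, 0, 0.001, 0, 0, 0, 0.058, 0.001, 0, 0.001, 0, 0, 0]' | egrep '^(pos|force)'; python3 nudge.py '[0.07, 0, 0, 0, 0, 0, 0, 0.08, 0, 0, 0, 0, 0, 0, 0.085, 0, 0, 0, 0, 0, 0, 0.085, 0, 0, 0, 0, 0, 0]' | egrep 'pos|force:|width'; python3 nudge.py '[0.085, 0, 0, -0.08, 0, 0, 0, 0.085, 0, 0, -0.18, 0, 0, 0, 0.085, 0, 0, -0.28, 0, 0, 0, 0.085, -0.04, 0.1, -0.34, 0, 0, 0, 0.085, -0.08, 0.18, -0.4, 0, 0, 0]' | egrep 'pos|force:'; python3 nudge.py '[0.085, -0.04, 0.1, 0, 0, 0, 0, 0.085, -0.08, 0.2, 0, 0, 0, 0, 0.085, -0.12, 0.3, 0, 0, 0, 0, 0.085, -0.12, 0.3, 0, 0, 0, 0]' | egrep 'pos|force:'
python3 - <<'E'
from h import *
for n in("scene","top"): cv2.imwrite(f"pics/{n}9.png",eyes.grab_frame(n))
a=cv2.imread("pics/scene9.png")[150:360,180:400];b=cv2.imread("pics/top9.png")[160:290,150:390]
a=cv2.resize(a,(420,400),interpolation=cv2.INTER_CUBIC);b=cv2.resize(b,(380,206))
cv=np.zeros((400,800,3),np.uint8);cv[:,:420]=a;cv[:206,420:]=b;cv2.imwrite("pics/final.png",cv)
E
```

```text
position: [0.4656, -0.147, 0.024]
force: [-4.5, 1.4, 21.2]
position: [0.4655, -0.1469, 0.0233]
force: [0.6, 0.3, -0.4]
grip_width: 0.085
finger_force: 0.0
position: [0.4249, -0.2383, 0.2247]
force: [-0.6, -0.9, -1.0]
finger_force: 0.0
position: [0.3632, -0.3902, 0.223]
force: [1.1, 0.6, -0.2]
finger_force: 0.0
```

The 14 views are used up, so I check the seated rims numerically, by triangulating bore ellipses.

Run:
```python
from h import *
C={n:eyes.calibration(n) for n in("scene","top")}; I={n:cv2.imread(f"pics/{n}9.png") for n in C}
T={"small":((.618,-.0826),.050,.031,.048),"medium":((.4844,.261),.056,.040,.057),"large":((.4655,-.147),.062,.049,.066)}
th=np.linspace(0,2*np.pi,72,endpoint=False)
print(monitor.observe()["clock"])
for k,(xy,h,bore,od) in T.items():
    R=[]
    for n in C:
        g=cv2.cvtColor(I[n],cv2.COLOR_BGR2GRAY).astype(np.float32); c=C[n]; c0=proj(c,[*xy,h])
        # edge points of the bore: rim bright -> bore dark, along radial lines from the expected centre
        pts=[]
        for t in th:
            d=proj(c,[xy[0]+bore/2*np.cos(t),xy[1]+bore/2*np.sin(t),h])-c0
            f=np.linspace(.55,1.45,40); q=c0+f[:,None]*d
            v=cv2.remap(g,q[:,0].astype(np.float32).reshape(1,-1),q[:,1].astype(np.float32).reshape(1,-1),cv2.INTER_LINEAR)[0]
            gr=np.gradient(cv2.GaussianBlur(v.reshape(1,-1),(5,1),0)[0]); i=gr.argmax(); 
            if gr[i]>.8: pts.append(q[i])
        (cx,cy),ax,an=cv2.fitEllipse(np.array(pts,np.float32))
        R.append(ray(c,cx,cy)); print(k,n,len(pts),"off px",np.round([cx-c0[0],cy-c0[1]],1),"axes",np.round(ax,1))
    print("  rim",tri(R).round(4),"expected",xy,h)
```

```text
23.5Traceback (most recent call last):
  File "<stdin>", line 18, in <module>
cv2.error: OpenCV(4.12.0) /io/opencv/modules/imgproc/src/shapedescr.cpp:356: error: (-215:Assertion failed) n >= 0 && (depth == CV_32F || depth == CV_32S) in function 'fitEllipseNoDirect'
```

In the tool's units: -0.25 m / 0.5 = -0.5, -0.05 m / 0.5 = -0.1.

```bash
python3 nudge.py '[0.085, 0.04, -0.1, -0.08, 0, 0, 0, 0.085, 0.08, -0.2, -0.16, 0, 0, 0, 0.085, 0.12, -0.3, -0.16, 0, 0, 0, 0.085, 0.16, -0.4, -0.16, 0, 0, 0, 0.085, 0.18, -0.5, -0.16, 0, 0, 0]' | egrep '^pos'; python3 nudge.py '[0.085, 0, 0, 0, 0, 0, 0, 0.085, 0, 0, 0, 0, 0, 0]' | egrep '^pos'; python3 shot.py e1;  python3 nudge.py '[0.085, 0, -0.12, 0, 0, 0, 0, 0.085, 0, -0.24, 0, 0, 0, 0, 0.085, 0, -0.36, 0, 0, 0, 0, 0.085, 0, -0.48, 0, 0, 0, 0, 0.085, 0, -0.6, 0, 0, 0, 0]' | egrep '^pos'; python3 nudge.py '[0.085, 0, 0, 0, 0, 0, 0, 0.085, 0, 0, 0, 0, 0, 0]' | egrep '^pos'; python3 shot.py e2
cat > chk.py <<'E'
from f import *
T={"small":((.618,-.0826),.050,.031),"medium":((.4844,.261),.056,.040),"large":((.4655,-.147),.062,.049)}
th=np.linspace(0,2*np.pi,72,endpoint=False)
V={n:pickle.load(open(n+".pkl","rb"))[1:] for n in("e1","e2")}
V["top"]=(eyes.calibration("top"),eyes.grab_frame("top")); V["scene"]=(eyes.calibration("scene"),eyes.grab_frame("scene"))
for k,(xy,h,bore) in T.items():
    R={}
    for n,(c,im) in V.items():
        g=cv2.cvtColor(im,cv2.COLOR_BGR2GRAY).astype(np.float32); c0=proj(c,[*xy,h])
        if not(20<c0[0]<540 and 10<c0[1]<400): continue
        for _ in range(3):
            pts=[]
            for t in th:
                d=proj(c,[xy[0]+bore/2*np.cos(t),xy[1]+bore/2*np.sin(t),h])-proj(c,[*xy,h])
                f=np.linspace(.6,1.4,40); q=(c0+f[:,None]*d).astype(np.float32)
                v=cv2.remap(g,q[None,:,0],q[None,:,1],cv2.INTER_LINEAR)
                gr=np.gradient(cv2.GaussianBlur(v,(5,1),0)[0]); i=gr[2:-2].argmax()+2
                if gr[i]>.5: pts.append(q[i])
            if len(pts)<20: break
            (cx,cy),ax,an=cv2.fitEllipse(np.array(pts)); s=np.array([cx,cy])-proj(c,[*xy,h]); c0=np.array([cx,cy])
        if len(pts)<20: print(k,n,"few edges",len(pts)); continue
        R[n]=ray(c,cx,cy); print(k,n,len(pts),"off px",s.round(1),"axes",np.round(ax,1))
    for a in([x for x in R if x[0]=="e"],[x for x in R if x in("top","scene")]):
        if len(a)>1: print("  rim",a,tri([R[x] for x in a]).round(4),"expected",xy,h)
E
python3 chk.py
```

```text
position: [0.4563, -0.1336, 0.3036]
position: [0.4556, -0.1363, 0.3034]
[ 0.4556 -0.1363  0.3034] [ 0.5303 -0.1361  0.4457]
position: [0.4557, 0.1641, 0.3035]
position: [0.4558, 0.1621, 0.3031]
[0.4558 0.1621 0.3031] [0.5306 0.1622 0.4454]
small e1 68 off px [0.3 0.7] axes [29.5 31.4]
small e2 68 off px [-0.6  0.9] axes [27.4 33.5]
small top 72 off px [0.8 0.1] axes [13.3 13.4]
small scene 72 off px [0.2 0.2] axes [12.9 15.8]
  rim ['e1', 'e2'] [ 0.6175 -0.0827  0.0491] expected (0.618, -0.0826) 0.05
  rim ['top', 'scene'] [ 0.6172 -0.0842  0.052 ] expected (0.618, -0.0826) 0.05
medium e2 72 off px [0.4 0.2] axes [34.5 37.4]
medium top 39 off px [-0.3 -0.8] axes [18.7 20.6]
medium scene 65 off px [1.5 0.7] axes [12.4 23. ]
  rim ['top', 'scene'] [0.4874 0.2625 0.0506] expected (0.4844, 0.261) 0.056
large e1 72 off px [0.  1.5] axes [43.2 47.1]
large top 72 off px [0.9 1.2] axes [21.9 22.4]
large scene 72 off px [-0.8  0.9] axes [25.2 27.6]
  rim ['top', 'scene'] [ 0.4627 -0.1486  0.064 ] expected (0.4655, -0.147) 0.062
```

In the tool's units: 0.11 m / 0.5 = 0.22, 0.06 m / 0.5 = 0.12.

```bash
python3 nudge.py '[0.085, 0, 0.12, 0, 0, 0, 0, 0.085, 0, 0.22, 0, 0, 0, 0, 0.085, 0, 0.22, 0, 0, 0, 0, 0.085, 0, 0.22, 0, 0, 0, 0]' | egrep '^pos'; python3 shot.py e3; sed -i 's/("e1","e2")}/("e1","e2","e3")}/' chk.py; python3 chk.py | grep -v "top [0-9]\|scene [0-9]"
```

```text
position: [0.4557, 0.0527, 0.3036]
[0.4557 0.0527 0.3036] [0.5304 0.0525 0.4459]
small e1 68 off px [0.3 0.7] axes [29.5 31.4]
small e2 68 off px [-0.6  0.9] axes [27.4 33.5]
small e3 69 off px [-0.7  0.7] axes [28.4 32.3]
  rim ['e1', 'e2', 'e3'] [ 0.6176 -0.0826  0.049 ] expected (0.618, -0.0826) 0.05
  rim ['top', 'scene'] [ 0.6171 -0.0843  0.0522] expected (0.618, -0.0826) 0.05
medium e2 72 off px [0.4 0.2] axes [34.5 37.4]
medium e3 72 off px [0.4 0.5] axes [32.9 38.6]
  rim ['e2', 'e3'] [0.484  0.2605 0.0563] expected (0.4844, 0.261) 0.056
  rim ['top', 'scene'] [0.4822 0.2587 0.057 ] expected (0.4844, 0.261) 0.056
large e1 72 off px [0.  1.5] axes [43.2 47.1]
large e3 72 off px [-1.   0.6] axes [40.3 47. ]
  rim ['e1', 'e3'] [ 0.464  -0.1471  0.06  ] expected (0.4655, -0.147) 0.062
  rim ['top', 'scene'] [ 0.4627 -0.1487  0.0641] expected (0.4655, -0.147) 0.062
```

All three rims measure within about 2 mm of their seated height, so I'm handing the job in.

```bash
python3 -c "
from workcell import bot, eyes, monitor
print(bot.job_done(), monitor.observe()['clock'])"
```

```text
the job is handed in; nothing more can be done
the job is handed in; nothing more can be done
```

The job is handed in: the small, medium and large rings are each on their matching waxed former, with rims triangulated within about 2 mm of full seating height, and the bare former is empty. The last check was numerical because the 14 views were used up, and I was not shown the judge's verdict.

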